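Centre the candlestick on the parcel scale and hold the reading

ROBOT

A 6-joint arm with a two-finger parallel gripper is mounted at the origin on a cart in front of the work surface, level with it; the furniture and walls round the work are solid. World frame = base frame: x ahead of the robot, y to its left, z up, the work surface at z = 0. Lengths are in mm, angles in rad, forces in N, time in s.
With the tool pointing down it reaches from about 400 to 925 mm from the base axis. Payload 12.5 kg.
Tool frame: the origin (TCP) lies at the very end of the fingers, on their centre line; the grasp point (between the pads) lies arm.grasp_offset behind it (arm.grasp_offset is the distance from the TCP to the grasp point, in mm); z points along the fingers, x is the direction in which the jaws open and shut, and the axes are right-handed (so a half turn about z gives the same grasp; the last joint's range is limited). The gripper opens to 95 mm and grips with 3 to 60 N. Pads are 20 mm wide; open, the fingers measure 119 mm over their backs; the gripper's body (75 mm by 180 mm) begins 59 mm behind the grasp point.
Start: joints at [-1.342, 0.491, 1.559, -0, 1.092, -0.106], TCP at [205.386, -590.308, 214.661] pointing down, gripper open.
Joint ranges: [-3.1, 3.1], [-0.84, 2.19], [0.05, 2.79], [-1.13, 4.28], [0.06, 2.93], [-2.69, 2.69]. Speed limits (rad/s): [2.22, 2.22, 2.79, 3.14, 3.14, 3.14].

INTERFACE

Orientations are given as a 3x3 rotation matrix whose columns are the frame's x, y, z axes.
In Python, from rig import arm, imaging gives the robot as it stands.
- The arm moves only by the tool drive_tool, never from a script. Its argument "rows" is a list that holds one entry, the list of rows, each a list of 7 numbers: the shift along the tool's x, y, z in mm, then the turn, a rotation vector about the tool's x, y, z in degrees, then the closure in counts, from 0 (fully open) to 255 (shut). A call has exactly 8 rows; each row shifts and turns the pose as measured when the row begins, along the tool's axes as they then stand; what a row does not reach is not made up. A row lasts 1/10 s, in which the tool goes at most 50 mm and 8.59 degrees, less where a joint would pass 70% of its speed; a pose out of reach is approached as far as the arm can. A call is refused whole if a number of a shift passes 50 or a number of a turn 8.59, either way. A call with a gripper value outside its range is refused whole. The fingers move at their own pace and stop on an object; the grip force is fixed at half the most. Time passes only in rows, so rows that do not move let the fingers close, or fill a call up. It gives the time, the measured TCP pose, the force and the opening at its end, in the units of the state.
- arm.get_obs(): the state, without advancing time (a new reading comes with each control period).
- imaging.grab_frame(name): name is "side" or "top" or "wrist"; returns the picture (384x512x3 uint8, red, green, blue); there is no depth.
- imaging.camera_model(name): a dict with "vfov" (degrees; the focal length in pixels is half the picture's height over the tangent of half this angle, whatever the lens; pixels are square), "cx", "cy" (the principal point, pixels), "camera_from_world" (4x4, takes a point from world to camera coordinates). Camera axes: x right, y up, looking along -z (the intrinsics and any distortion apply to the point x, -y, -z); pixel columns grow to the right and rows downward; lengths in mm; the calibration is good to about 2 mm. A picture is of the moment at which its call begins: read the wrist's pose just before it. camera_model takes no time and is no camera call; for the wrist camera it gives the pose at the moment of the call.
- arm.hand_in(): hands the job in, once; it reports no verdict.
The state is a dict: "time_s": time; "qpos": joint angles; "qvel": joint speeds; "effort": joint torques, N m; "tcp_pos": TCP position; "tcp_rot": TCP orientation; "force": force on the tool from outside, world axes, zero at the start; "torque": the same for the moment, N m; "width": finger opening in mm.
Only numpy, scipy, OpenCV 4.12 (cv2) and the standard library are available. Lean on these libraries where they do the work, as an engineer would, in place of code of your own. Each camera call takes 0.05 s, during which the arm holds its last target.

TASK

The small brass candlestick on the parcel scale was set down near the edge of the round weighing plate, where it weighs wrong. Nudge it with light fingertip taps low on its foot until it stands upright in the middle of the plate, without gripping, lifting or toppling it; then, and only then, press the round hold button on the scale's front right down and let it come up, so that the reading is frozen. Do not press the oblong zero key at the other end of the panel, and leave the second candlestick and the other things where they are.

Things in the scene. Friction and masses are not known exactly. Their poses are not given: they have to be found in the camera images.
- candlestick: brass candlestick on the weighing plate, 68 mm tall, about 150 g, loose. Foot: disc 34 mm across, its widest part, upright rim 0 to 8 mm high; stem 10 to 18 mm thick; drip pan 23 mm across at 48 to 52 mm. Pushed on the foot it slides (friction about 0.6) and stops when the push stops; pushed high up it tips over. Starts 26 to 46 mm off the plate's middle. Origin: centre of its underside, z up its axis.
- scale: light grey parcel scale, fixed, 210 mm deep (x -135 to +75 mm), 156 mm wide, body 30 mm high; round steel weighing plate 124 mm across, 6 mm thick, top 44 mm above the desk, with fine concentric guide rings 43 and 86 mm across. Origin: on the desk under the plate's middle; x points away from the control panel at its front, y to the left seen from the front, z up.
- plate_centre (a point): the middle of the weighing plate, on its top surface
- hold_button_top (a point): centre of the top of the round hold button, 22 mm across, at the right-hand end (-y) of the control panel, 104 mm in front of the plate's middle and 50 mm to the right; its top is 39 mm above the desk and 9 mm proud of the panel
- hold_button (a joint): travel of the hold button in m, straight down: 0 = up, 0.004 = fully down; a spring brings it back up, about 3.5 N holds it down
- zero_key_top (a point): centre of the top of the oblong zero key, 14 x 28 mm, at the left-hand end (+y) of the control panel, 104 mm in front of the plate's middle and 50 mm to the left; its top is 39 mm above the desk; not to be pressed
- zero_key (a joint): travel of the zero key in m: 0 = up, 0.004 = fully down
- spare_candlestick: the other candlestick of the pair, the same shape, loose on the desk to the right of the scale; not to be disturbed. Origin: centre of its underside
- tea_light: tea light in a metal cup, 38 mm across, 15 mm high, loose on the desk to the left of the scale; not to be disturbed. Origin: centre of its underside
- pencil: green pencil, 160 mm long, 7 mm thick, loose on the desk to the left of the scale; not to be disturbed. Origin: its middle, on the underside; it lies along its y axis
- binder_clip: black binder clip, 32 x 32 x 40 mm, loose on the desk to the right of the scale; not to be disturbed. Origin: centre of its underside
- eraser: eraser, 20 x 44 x 12 mm, loose on the desk in front of the scale; not to be disturbed. Origin: centre of its underside; it lies along its y axis
There are look-alikes about, which are no part of the job. Leave any blue or green look-alike of the candlestick alone.

How it is judged:
By the outcome, as a careful person would: the job done as asked, in the order asked, and still so for the second after the job is handed in, with the robot touching nothing.
It also fails if it takes over 51 s, if anything falls off the work surface, if the arm or the gripper's body presses on something with over 40 N, if the wrist force passes 120 N, or if a joint passes its speed limit or range.

## Working session

There is one attempt and no reset: what is moved stays moved. The work goes in short steps, Python scripts to look and compute and a tool call to move; the robot and the scene stay as the last step left them, time stands still between calls to the robot, and variables do not carry over. Pictures are saved under pics/ and viewed, and the job is handed in when it is done.

Besides the shell and the picture viewer there is one more tool, called after ">>>" by a JSON object that holds its "op" and its "data". drive_tool: Moves the arm, as the interface text tells. Its arguments: {"type":"object","properties":{"rows":{"type":"array"}},"required":["rows"]}

```bash
ls; mkdir -p pics
python3 - <<'E'
from rig import arm, imaging
import cv2
o=arm.get_obs(); print(o['time_s'],o['tcp_pos'],o['tcp_rot'],o['force'],o['width'],arm.grasp_offset)
for n in ['side','top','wrist']:
    m=imaging.camera_model(n); print(n,m)
    cv2.imwrite(f'pics/{n}0.png',imaging.grab_frame(n)[:,:,::-1])
E
```

```text
pics
0.0 [ 205.29236648 -590.04212964  214.04663674] [[ 3.28548657e-01 -9.44487009e-01 -2.64578018e-04]
 [-9.44486335e-01 -3.28548741e-01  1.13521604e-03]
 [-1.15912357e-03 -1.23083382e-04 -9.99999321e-01]] [ 1.32558545  0.57648097 -0.33055609] 95.30630344119261 18.8
side {'vfov': 43.03171483997443, 'cx': 248.72319551885641, 'cy': 198.95774992332903, 'camera_from_world': array([[-8.39695151e-01, -5.42461755e-01, -2.54420439e-02,
         5.48312406e+02],
       [ 2.66905689e-01, -4.53046256e-01,  8.50594171e-01,
        -1.42586842e+02],
       [-4.72941229e-01,  7.07449175e-01,  5.25206872e-01,
        -7.00266119e+02],
       [ 0.00000000e+00,  0.00000000e+00,  0.00000000e+00,
         1.00000000e+00]])}
top {'vfov': 43.95645228801236, 'cx': 249.9402305652706, 'cy': 188.39191227556955, 'camera_from_world': array([[ 3.38543641e-02, -9.99405058e-01,  6.58885756e-03,
         7.65522646e+01],
       [ 9.74304856e-01,  3.44715265e-02,  2.22579789e-01,
        -5.93357196e+02],
       [-2.22674494e-01, -1.11574129e-03,  9.74892212e-01,
        -9.20644674e+02],
       [ 0.00000000e+00,  0.00000000e+00,  0.00000000e+00,
         1.00000000e+00]])}
wrist {'vfov': 59.689681013038445, 'cx': 254.10102234787587, 'cy': 192.9928549268617, 'camera_from_world': array([[ 3.28319934e-01, -9.44566219e-01, -8.23271026e-04,
        -6.23765955e+02],
       [ 9.09141553e-01,  3.16242961e-01, -2.71020344e-01,
         2.98779857e+01],
       [ 2.56257015e-01,  8.82329116e-02,  9.62573268e-01,
        -3.91140835e+02],
       [ 0.00000000e+00,  0.00000000e+00,  0.00000000e+00,
         1.00000000e+00]])}
```

View pics/top0.png

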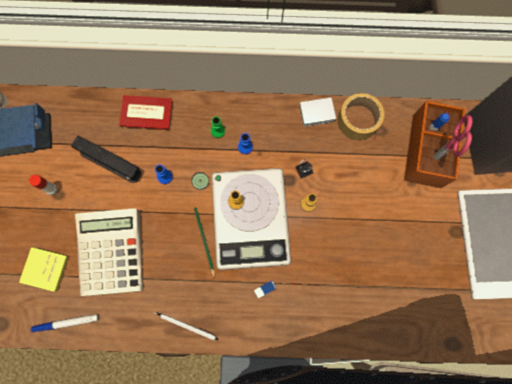

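View pics/side0.png

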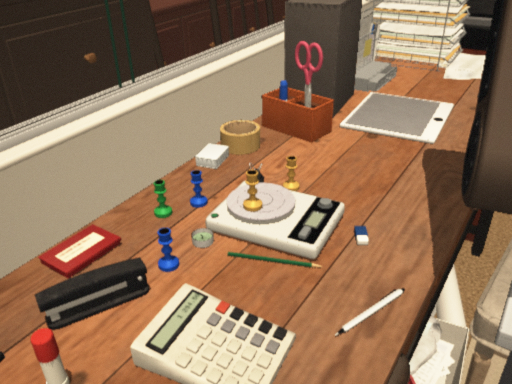

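View pics/wrist0.png

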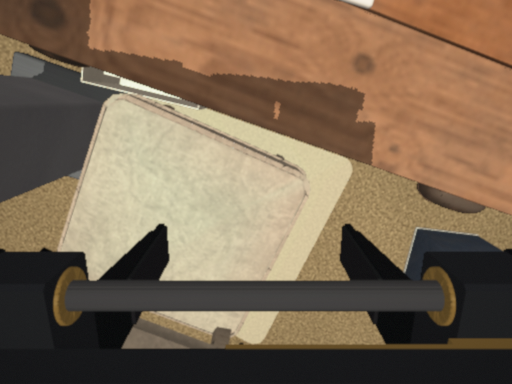

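```bash
cat > h.py <<'E'
from rig import arm, imaging
import numpy as np, cv2
def K(m):
    f=192/np.tan(np.radians(m['vfov']/2)); return np.array([[f,0,m['cx']],[0,f,m['cy']],[0,0,1.]])
def P(m):
    return K(m)@np.diag([1,-1,-1.])@m['camera_from_world'][:3]
def proj(m,X):
    X=np.atleast_2d(X); u=np.c_[X,np.ones(len(X))]@P(m).T; return u[:,:2]/u[:,2:]
def ray(m,uv,z):
    p=P(m); uv=np.array(uv,float)
    H=np.c_[p[:,0],p[:,1],p[:,2]*z+p[:,3]]
    w=np.linalg.solve(H,[*uv,1]); return w[:2]/w[2]
def grab(n,name,box=None,s=1):
    im=imaging.grab_frame(n)[:,:,::-1].copy(); cv2.imwrite(f'pics/{name}_raw.png',im); crop(im,name,box,s); return im
def crop(im,name,box,s):
    if box: im=im[box[1]:box[3],box[0]:box[2]]
    cv2.imwrite(f'pics/{name}.png',cv2.resize(im,None,fx=s,fy=s,interpolation=cv2.INTER_CUBIC))
E
python3 - <<'E'
from h import *
crop(cv2.imread('pics/top0.png'),'top0c',(190,160,330,280),5)
crop(cv2.imread('pics/side0.png'),'side0c',(200,140,350,260),5)
m=imaging.camera_model('top')
print(ray(m,(250,203),44),ray(m,(214.5,173),30),ray(m,(290,262),30),ray(m,(216,267),30),ray(m,(284,170),30))
E
```

```text
[563.9379732  95.8649035] [630.22564627 175.06389966] [444.57401703   8.40817627] [429.02178637 161.79329566] [642.33374693  24.44973062]
```

View pics/top0c.png

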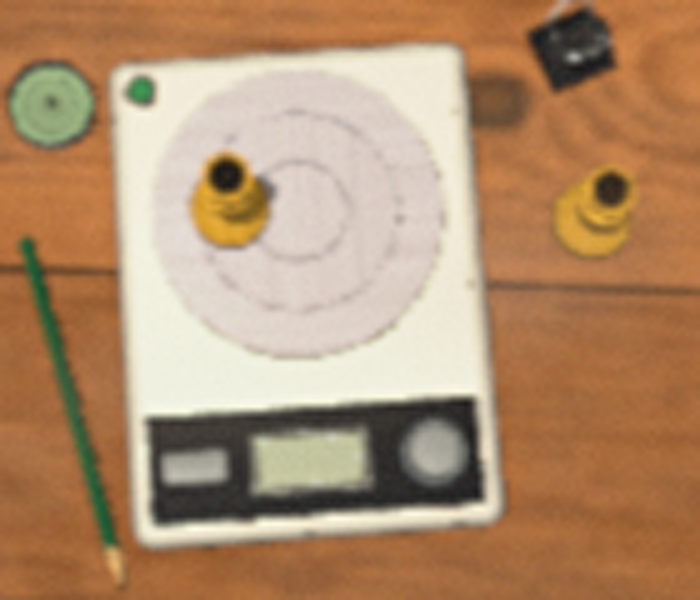

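View pics/side0c.png

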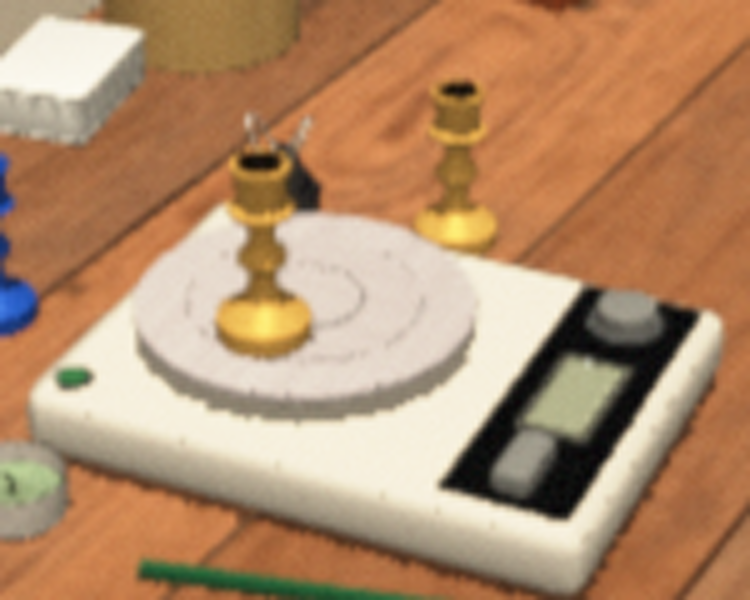

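```bash
cat >> h.py <<'E'
PROF=[(0,17),(8,17),(48,11.5),(52,11.5),(66,10),(68,10)]
def circ(c,z,r,n=60):
    t=np.linspace(0,2*np.pi,n,endpoint=False); return np.c_[c[0]+r*np.cos(t),c[1]+r*np.sin(t),np.full(n,z)]
def brass(im):
    h=cv2.cvtColor(im,cv2.COLOR_BGR2HSV)
    return ((h[...,0]>14)&(h[...,0]<32)&(h[...,1]>150)&(h[...,2]>90)).astype(np.uint8)
E
python3 - <<'E'
from h import *
m=imaging.camera_model('wrist'); o=arm.get_obs(); 
M=m['camera_from_world']; C=-M[:3,:3].T@M[:3,3]; print('cam in tool',o['tcp_rot'].T@(C-o['tcp_pos']), 'view dir tool',o['tcp_rot'].T@(-M[2,:3]))
from scipy.optimize import minimize
S=4
def mask_poly(m,c,zb):
    msk=np.zeros((384*S,512*S),np.uint8)
    ds=[circ(c,zb+z,r) for z,r in PROF]
    for a,b in [(0,1),(2,3),(3,5)]:
        u=proj(m,np.r_[ds[a],ds[b]]); hull=cv2.convexHull(((u+.5)*S).astype(np.float32)); cv2.fillConvexPoly(msk,np.round(hull).astype(np.int32),1)
    # stem
    a=circ(c,zb+8,6);b=circ(c,zb+48,6); u=proj(m,np.r_[a,b]); cv2.fillConvexPoly(msk,np.round(cv2.convexHull(((u+.5)*S).astype(np.float32))).astype(np.int32),1)
    return msk
for n in ['top','side']:
    im=cv2.imread(f'pics/{n}0.png'); m=imaging.camera_model(n)
    # plate: fit contour from non-wood... use guess center projected circle vs gradient
    g=cv2.GaussianBlur(cv2.cvtColor(im,cv2.COLOR_BGR2LAB).astype(np.float32),(0,0),.7)
    def score(c):
        tot=0
        for z in [44]:
            t=np.linspace(0,2*np.pi,240,endpoint=False)
            pts=lambda r:proj(m,np.c_[c[0]+r*np.cos(t),c[1]+r*np.sin(t),np.full(240,z)]).astype(np.float32)
            a=pts(60.);b=pts(64.)
            sa=cv2.remap(g,a[:,0].copy(),a[:,1].copy(),1).reshape(-1,3); sb=cv2.remap(g,b[:,0].copy(),b[:,1].copy(),1).reshape(-1,3)
            tot+=np.median(np.linalg.norm(sa-sb,axis=1))+np.mean(np.minimum(np.linalg.norm(sa-sb,axis=1),15))
        return -tot
    best=min(((score((x,y)),x,y) for x in np.arange(548,584,1) for y in np.arange(80,114,1)))
    print(n,'plate',best)
    b=brass(im)
    def iou(c,zb,box):
        x0,y0,x1,y1=box
        k=cv2.resize(mask_poly(m,c,zb)[y0*S:y1*S,x0*S:x1*S].astype(np.float32),(x1-x0,y1-y0),interpolation=cv2.INTER_AREA); bb=b[y0:y1,x0:x1]
        return np.abs(k-bb).sum()/bb.sum()
    c0=(best[1],best[2]+28)
    u=proj(m,[[*c0,70]])[0].astype(int); box=(u[0]-30,u[1]-35,u[0]+30,u[1]+35)
    r=min(((iou((x,y),44,box),x,y) for x in np.arange(c0[0]-12,c0[0]+14,1) for y in np.arange(c0[1]-12,c0[1]+13,1)))
    print(n,'candle',r)
E
```

```text
cam in tool [  -0.83940192  -77.03626125 -169.93166716] view dir tool [4.06466004e-05 2.71104547e-01 9.62549907e-01]
top plate (np.float32(-28.644897), np.int64(566), np.int64(98))
top candle (np.float64(0.5337732919254659), np.int64(567), np.int64(126))
side plate (np.float32(-48.246197), np.int64(562), np.int64(101))
side candle (np.float64(0.4560763888888889), np.int64(564), np.int64(124))
```

```bash
cat >> h.py <<'E'
def overlay(im,m,pc,cc,name,box,s=5):
    big=cv2.resize(im[box[1]:box[3],box[0]:box[2]],None,fx=s,fy=s,interpolation=cv2.INTER_CUBIC)
    def d(c,z,r,col):
        u=(proj(m,circ(c,z,r))+.5-np.array(box[:2]))*s-.5
        cv2.polylines(big,[np.round(u).astype(np.int32)],True,col,1)
    for r in (62,43,21.5): d(pc,44,r,(255,0,0))
    if cc is not None:
        for z,r in [(0,17),(8,17),(50,11.5),(68,8)]: d(cc,44+z,r,(0,255,0) if z<9 else (0,0,255))
    cv2.imwrite(f'pics/{name}.png',big)
E
python3 - <<'E'
from h import *
overlay(cv2.imread('pics/top0.png'),imaging.camera_model('top'),(566,98),(567,126),'ovt',(205,165,295,275),6)
overlay(cv2.imread('pics/side0.png'),imaging.camera_model('side'),(562,101),(564,124),'ovs',(215,160,315,240),6)
E
```

```text
(no output)
```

View pics/ovt.png

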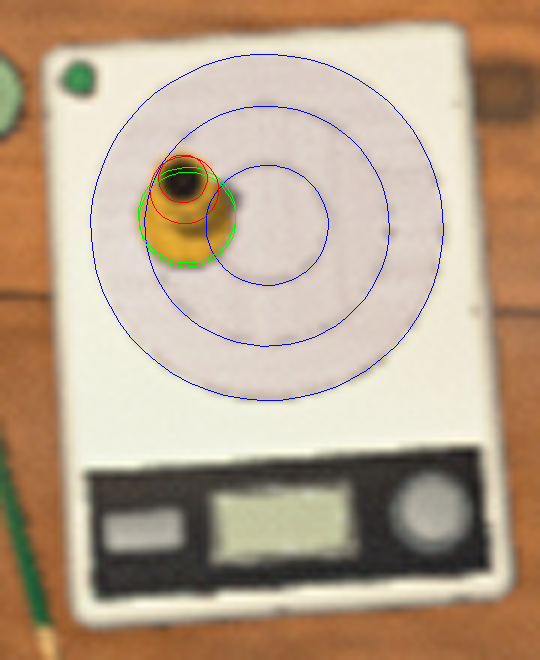

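View pics/ovs.png

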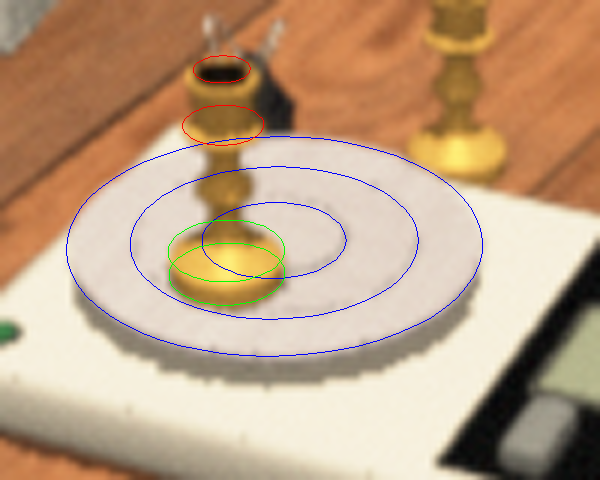

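```bash
cat >> h.py <<'E'
from scipy.spatial.transform import Rotation as Ro
def st():
    o=arm.get_obs(); R=o['tcp_rot']; print('t',round(o['time_s'],2),'p',np.round(o['tcp_pos'],1),'yawx',round(np.degrees(np.arctan2(R[1,0],R[0,0])),2),'tilt',np.round(R[2],3),'F',np.round(o['force'],1),'w',round(o['width'],1)); return o
def plan(tgt,yaw,n,g,step=48,tmax=8.5):
    """rows to go straight to tgt with tool down and x at yaw deg"""
    o=st(); p=o['tcp_pos'].copy(); R=o['tcp_rot'].copy()
    c,s=np.cos(np.radians(yaw)),np.sin(np.radians(yaw)); Rt=np.array([[c,s,0],[s,-c,0],[0,0,-1]])
    rows=[]
    for i in range(n):
        d=np.array(tgt)-p; L=np.linalg.norm(d); d=d*min(1,step/max(L,1e-9))
        rv=Ro.from_matrix(R.T@Rt).as_rotvec(degrees=True); a=np.linalg.norm(rv); rv=rv*min(1,tmax/max(a,1e-9))
        row=[*np.round(R.T@d,0 if L>60 else 1),*np.round(rv,1),g]; rows.append([float(v) for v in row])
        p=p+R@np.array(row[:3]); R=R@Ro.from_rotvec(row[3:6],degrees=True).as_matrix()
    print('[['+',\n'.join(str([int(v) if v==int(v) else v for v in r]).replace(' ','') for r in rows)+']]'); print('end',np.round(p,1))
E
python3 - <<'E'
from h import *
plan((567,180,150),0,8,255)
E
```

```text
t 0.15 p [ 205.4 -590.1  214.2] yawx -70.82 tilt [-0.001 -0.    -1.   ] F [ 0.2 -0.2  0.1] w 94.8
[[[-34,-33,4,0,0,-8.5,255],
[-29,-38,4,0,0,-8.5,255],
[-23,-42,4,0,0,-8.5,255],
[-16,-45,4,0,0,-8.5,255],
[-10,-47,4,0,0,-8.5,255],
[-3,-48,4,0,0,-8.5,255],
[4,-48,3,0,0,-8.5,255],
[12,-46,4,0,0,-8.5,255]]]
end [ 367.7 -243.6  183.5]
```

>>> {"op": "drive_tool", "data": {"rows": [[[-34,-33,0,0,0,-8.5,255],[-29,-38,0,0,0,-8.5,255],[-23,-42,0,0,0,-8.5,255],[-16,-45,0,0,0,-8.5,255],[-10,-47,0,0,0,-8.5,255],[-3,-48,0,0,0,-8.5,255],[4,-48,0,0,0,-8.5,255],[12,-46,0,0,0,-8.5,255]]]}}

```text
time_s: 0.95
tcp_pos: [366.2, -233.7, 212.0]
tcp_rot: [[0.999, -0.036, -0.001], [-0.036, -0.999, 0.002], [-0.001, -0.002, -1.0]]
force: [1.7, 0.1, 0.0]
width: 36.5
```

Run:
```python
from h import *
plan((567,180,150),0,8,255)
```

```text
t 0.95 p [ 366.2 -233.7  212. ] yawx -2.05 tilt [-0.001 -0.002 -1.   ] F [1.7 0.1 0. ] w 36.5
[[[19,-43,6,-0.1,0,-2,255],
[21,-43,6,0,0,0,255],
[21,-43,7,0,0,0,255],
[21,-43,6,0,0,0,255],
[21,-43,7,0,0,0,255],
[21,-43,6,0,0,0,255],
[21,-43,7,0,0,0,255],
[20,-43,6,0,0,0,255]]]
end [532.9 109.5 161. ]
```

>>> {"op": "drive_tool", "data": {"rows": [[[19,-43,0,0,0,-2,255],[21,-43,0,0,0,0,255],[21,-43,0,0,0,0,255],[21,-43,0,0,0,0,255],[21,-43,0,0,0,0,255],[21,-43,0,0,0,0,255],[21,-43,0,0,0,0,255],[21,-43,0,0,0,0,255]]]}}

```text
time_s: 1.75
tcp_pos: [535.5, 126.8, 213.2]
tcp_rot: [[1.0, 0.007, 0.001], [0.007, -1.0, 0.001], [0.001, -0.001, -1.0]]
force: [1.1, -1.2, 0.3]
width: 0.3
```

Run:
```python
from h import *
plan((567,175,100),0,8,255)
```

```text
t 1.75 p [535.5 126.8 213.2] yawx 0.37 tilt [ 0.001 -0.001 -1.   ] F [ 1.1 -1.2  0.3] w 0.3
[[[12,-18,43,-0.1,0,0.4,255],
[12,-18,43,0,0,0,255],
[7.5,-12.1,27.2,0,0,0,255],
[0,0,0,0,0,0,255],
[0,0,0,0,0,0,255],
[0,0,0,0,0,0,255],
[0,0,0,0,0,0,255],
[0,0,0,0,0,0,255]]]
end [567. 175. 100.]
```

>>> {"op": "drive_tool", "data": {"rows": [[[16,-24,0,0,0,0.3,255],[15,-24,0,0,0,0,255],[0,0,40,0,0,0,255],[0,0,40,0,0,0,255],[0,0,30,0,0,0,255],[0,0,18,0,0,0,255],[0,0,0,0,0,0,255],[0,0,0,0,0,0,255]]]}}

```text
time_s: 2.55
tcp_pos: [569.0, 185.0, 79.7]
tcp_rot: [[1.0, 0.01, 0.002], [0.01, -1.0, 0.002], [0.002, -0.002, -1.0]]
force: [-0.3, -0.1, -0.0]
width: 0.2
```

Run:
```python
from h import *
st()
grab('wrist','w1'); im=grab('side','s1',(200,120,340,240),5); st()
grab('top','t1',(190,140,330,280),4)
```

```text
t 2.55 p [569.  185.   79.7] yawx 0.55 tilt [ 0.002 -0.002 -1.   ] F [-0.3 -0.1 -0. ] w 0.2
t 2.65 p [569.2 185.   80.4] yawx 0.54 tilt [ 0.003 -0.002 -1.   ] F [0.1 0.1 0.6] w 0.4
```

View pics/w1.png

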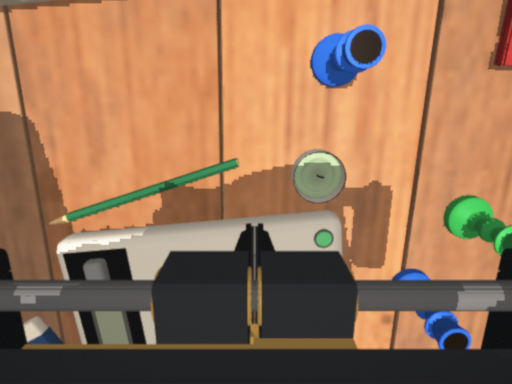

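View pics/s1.png

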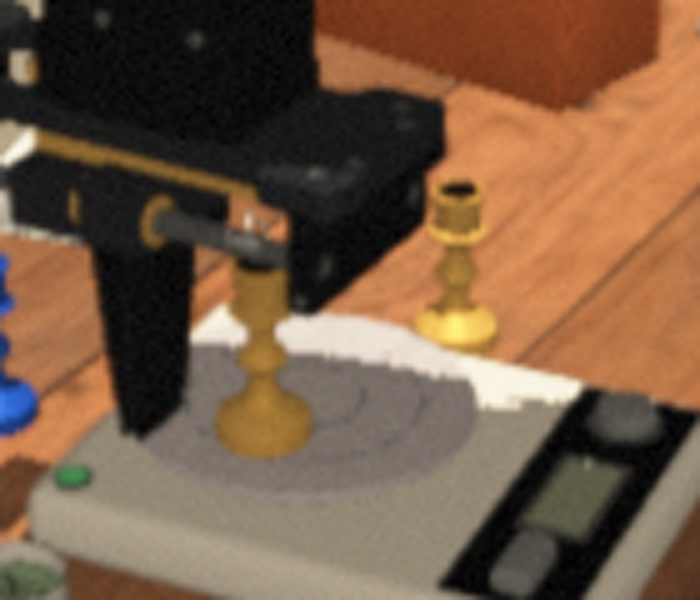

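View pics/t1.png

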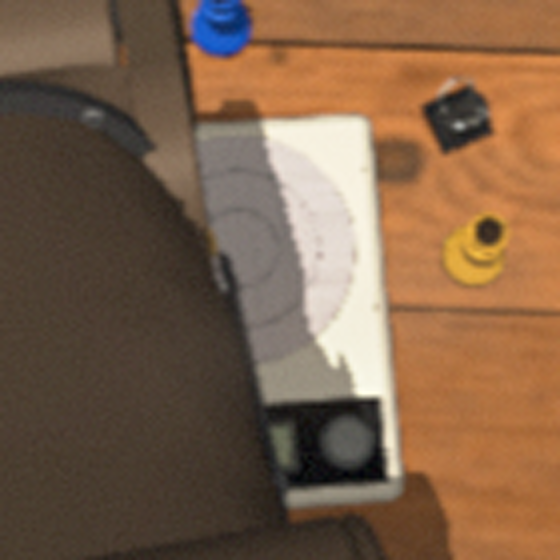

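Run:
```python
from h import *
m=imaging.camera_model('side')
o=st(); p=o['tcp_pos'];R=o['tcp_rot']
im=cv2.imread('pics/s1_raw.png')
b=cv2.resize(im,None,fx=1.5,fy=1.5)
def ln(a,c,col):
    u=proj(m,[p+R@np.array(a,float),p+R@np.array(c,float)])*1.5; cv2.line(b,*[tuple(int(v) for v in q) for q in u],col,1)
for z in (-77.8,-150):
  for (X,Y) in ((90,37.5),(37.5,90)):
    col=(0,255,0) if X>Y else (0,0,255)
    q=[(X,Y,z),(X,-Y,z),(-X,-Y,z),(-X,Y,z)]
    for i in range(4): ln(q[i],q[(i+1)%4],col)
q=[(12,10,0),(12,-10,0),(-12,-10,0),(-12,10,0)]
for i in range(4): ln(q[i],q[(i+1)%4],(255,0,255)); ln(q[i],(*q[i][:2],-60),(255,0,255))
cv2.imwrite('pics/s1b.png',b)
```

```text
t 2.7 p [569.4 185.   80.7] yawx 0.54 tilt [ 0.004 -0.002 -1.   ] F [-0.7 -0.   0.6] w 0.6
```

View pics/s1b.png

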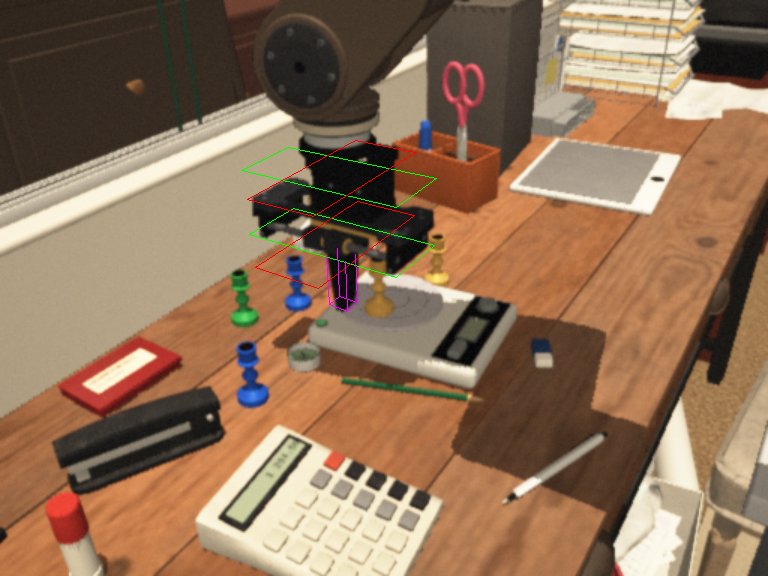

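Run:
```python
from h import *
m=imaging.camera_model('side')
o=st(); p=o['tcp_pos'];R=o['tcp_rot']
im=cv2.imread('pics/s1_raw.png'); s=8; x0,y0=190,120
b=cv2.resize(im[y0:215,x0:290],None,fx=s,fy=s,interpolation=cv2.INTER_CUBIC)
for z in range(0,90,10):
  for X,Y,c in [(12,-10,(255,0,255)),(-12,-10,(0,255,0))]:
    u=(proj(m,[p+R@np.array([X,Y,-z],float)])[0]-[x0,y0]+.5)*s
    cv2.circle(b,tuple(int(v) for v in u),3,c,-1); cv2.putText(b,str(z),tuple(int(v)+4 for v in u),0,.4,c,1)
cv2.imwrite('pics/s1d.png',b)
```

```text
t 2.7 p [569.4 185.   80.7] yawx 0.54 tilt [ 0.004 -0.002 -1.   ] F [-0.7 -0.   0.6] w 0.6
```

View pics/s1d.png

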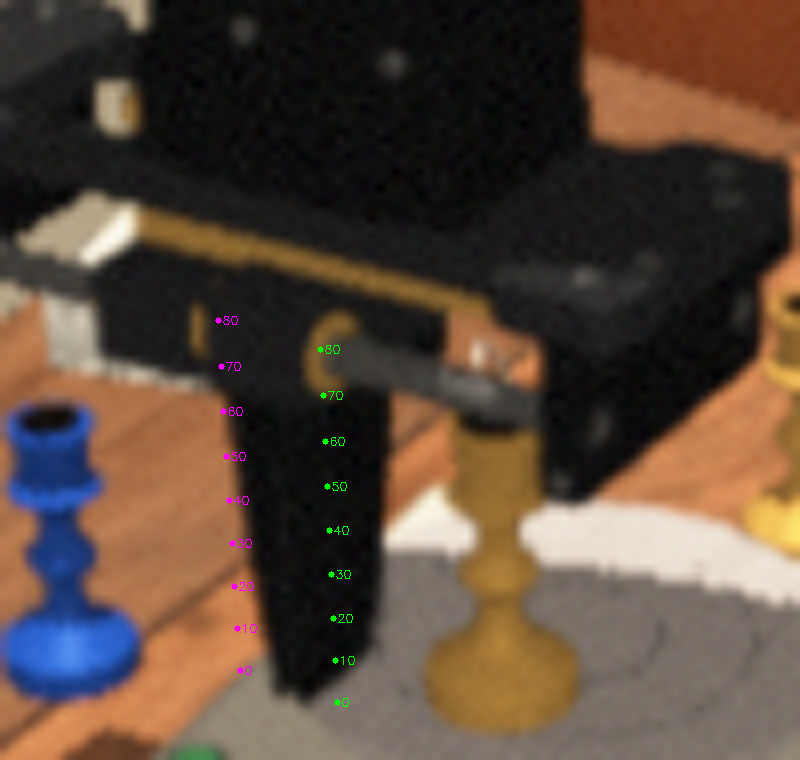

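>>> {"op": "drive_tool", "data": {"rows": [[[-3,0,15,0,0,0.5,255],[0,0,12,0,0,0,255],[0,0,5,0,0,0,255],[0,8,0,0,0,0,255],[0,6,0,0,0,0,255],[0,5,0,0,0,0,255],[0,0,0,0,0,0,255],[0,0,0,0,0,0,255]]]}}

```text
time_s: 3.5
tcp_pos: [569.4, 164.2, 52.7]
tcp_rot: [[1.0, 0.0, 0.012], [0.0, -1.0, 0.004], [0.012, -0.004, -1.0]]
force: [0.3, -0.3, 1.0]
width: 0.5
```

Run:
```python
from h import *
st()
im=grab('side','s2',(200,120,340,240),5); st();st()
```

```text
t 3.5 p [569.4 164.2  52.7] yawx 0.01 tilt [ 0.012 -0.004 -1.   ] F [ 0.3 -0.3  1. ] w 0.5
t 3.55 p [569.5 164.2  52.7] yawx 0.02 tilt [ 0.012 -0.004 -1.   ] F [-0.   0.1 -0.4] w 0.2
t 3.55 p [569.5 164.2  52.7] yawx 0.02 tilt [ 0.012 -0.004 -1.   ] F [-0.   0.1 -0.4] w 0.2
```

View pics/s2.png

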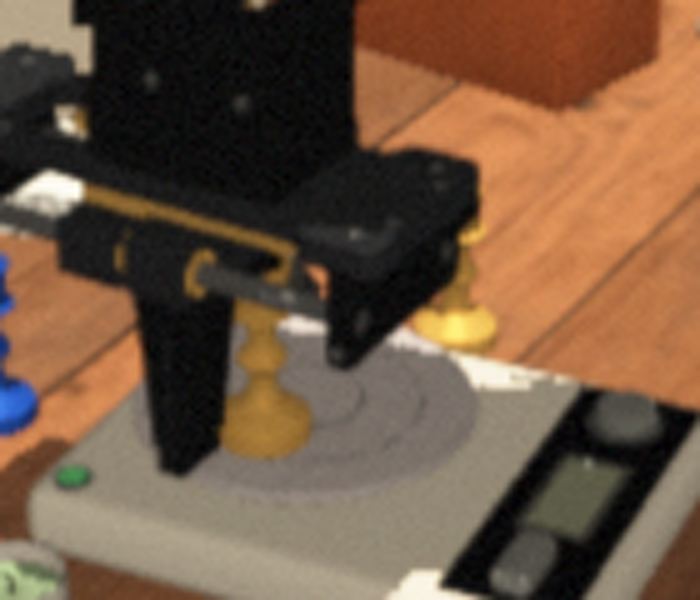

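Run:
```python
from h import *
plan((566,163,48),0,2,255)
```

```text
t 3.55 p [569.5 164.2  52.7] yawx 0.02 tilt [ 0.012 -0.004 -1.   ] F [-0.   0.1 -0.4] w 0.2
[[[-3.5,1.2,4.6,-0.2,-0.7,0,255],
[0,0,0,0,0,0,255]]]
end [566. 163.  48.]
```

>>> {"op": "drive_tool", "data": {"rows": [[[-3,0,5,-0.2,-0.7,0,255],[-0.5,0,0,0,0,0,255],[0,4,0,0,0,0,255],[0,4,0,0,0,0,255],[0,4,0,0,0,0,255],[0,3,0,0,0,0,255],[0,0,0,0,0,0,255],[0,0,0,0,0,0,255]]]}}

```text
time_s: 4.35
tcp_pos: [565.6, 148.3, 47.2]
tcp_rot: [[1.0, 0.001, -0.001], [0.001, -1.0, 0.0], [-0.001, -0.0, -1.0]]
force: [-0.1, 0.3, -0.2]
width: 0.2
```

Run:
```python
from h import *
st()
im=grab('side','s3',(200,120,340,240),5); st();st()
```

```text
t 4.35 p [565.6 148.3  47.2] yawx 0.04 tilt [-0.001 -0.    -1.   ] F [-0.1  0.3 -0.2] w 0.2
t 4.4 p [565.7 148.4  47.2] yawx 0.05 tilt [-0.001 -0.    -1.   ] F [0.1 0.7 0. ] w 0.2
t 4.4 p [565.7 148.4  47.2] yawx 0.05 tilt [-0.001 -0.    -1.   ] F [0.1 0.7 0. ] w 0.2
```

View pics/s3.png

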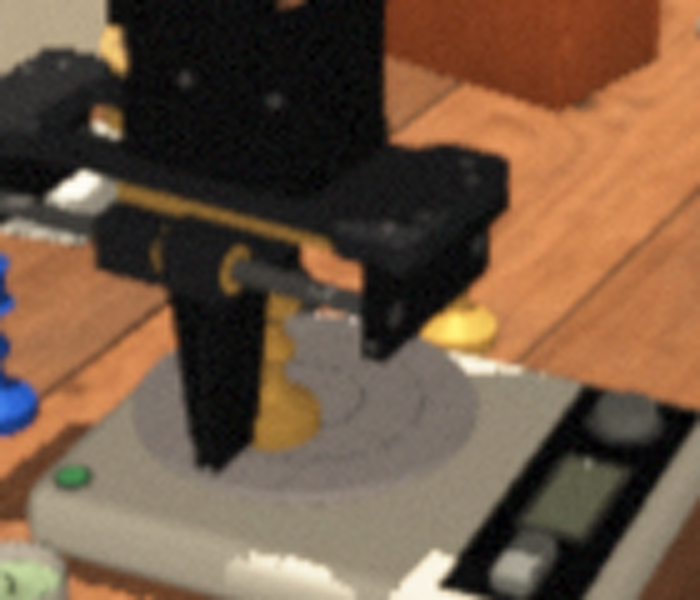

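>>> {"op": "drive_tool", "data": {"rows": [[[0,3,0,0,0,0,255],[0,3,0,0,0,0,255],[0,3,0,0,0,0,255],[0,3,0,0,0,0,255],[0,3,0,0,0,0,255],[0,0,0,0,0,0,255],[0,-12,0,0,0,0,255],[0,-12,0,0,0,0,255]]]}}

```text
time_s: 5.2
tcp_pos: [565.8, 156.3, 47.4]
tcp_rot: [[1.0, -0.001, -0.001], [-0.001, -1.0, 0.0], [-0.001, -0.0, -1.0]]
force: [0.5, -0.4, 0.6]
width: 0.2
```

Run:
```python
from h import *
st()
im=grab('side','s4',(200,120,340,240),5); st();st()
overlay(im,imaging.camera_model('side'),(562,101),None,'s4o',(205,150,315,245),6)
```

```text
t 5.2 p [565.8 156.3  47.4] yawx -0.06 tilt [-0.001 -0.    -1.   ] F [ 0.5 -0.4  0.6] w 0.2
t 5.25 p [565.8 158.   47.4] yawx -0.0 tilt [-0.001 -0.001 -1.   ] F [-0.6  1.6  0.1] w 0.5
t 5.25 p [565.8 158.   47.4] yawx -0.0 tilt [-0.001 -0.001 -1.   ] F [-0.6  1.6  0.1] w 0.5
```

View pics/s4o.png

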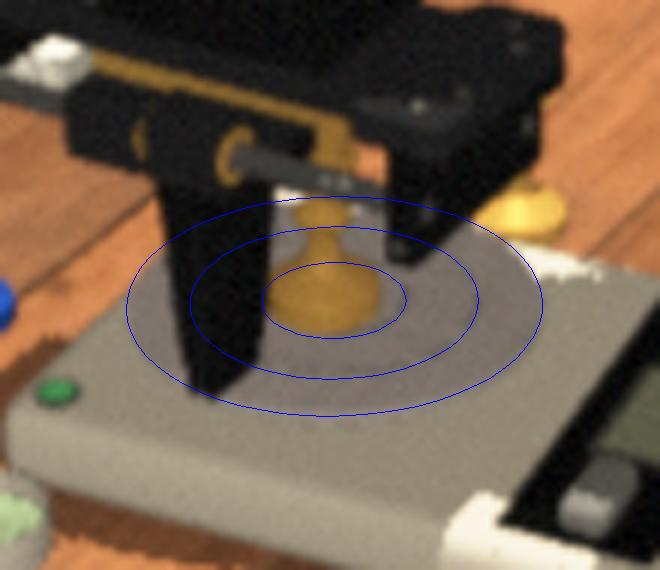

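Run:
```python
from h import *
im=cv2.imread('pics/s4_raw.png')
overlay(im,imaging.camera_model('side'),(562,101),(563,105),'s4o',(215,150,305,230),8)
```

```text
(no output)
```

View pics/s4o.png

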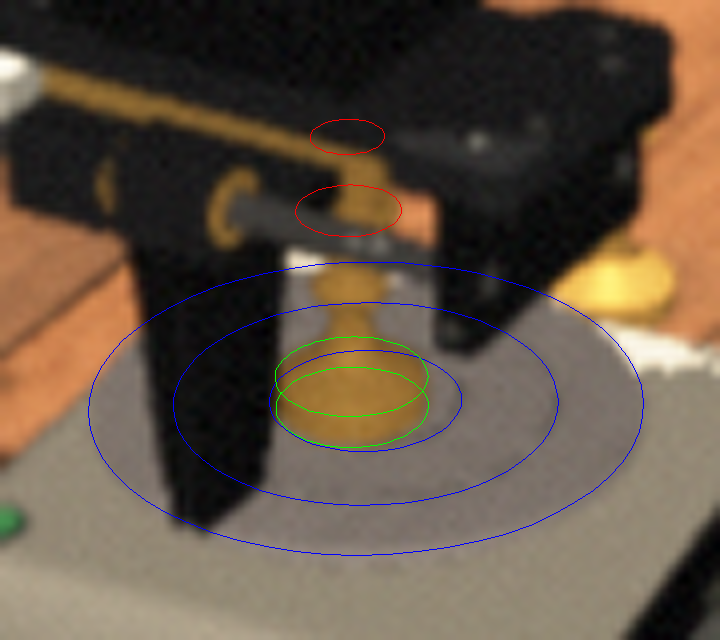

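>>> {"op": "drive_tool", "data": {"rows": [[[0,11,0,0,0,0,255],[0,9,0,0,0,0,255],[0,3,0,0,0,0,255],[0,3,0,0,0,0,255],[0,3,0,0,0,0,255],[0,2,0,0,0,0,255],[0,0,0,0,0,0,255],[0,-4,0,0,0,0,255]]]}}

```text
time_s: 6.05
tcp_pos: [565.6, 128.7, 47.3]
tcp_rot: [[1.0, 0.001, -0.001], [0.001, -1.0, 0.0], [-0.001, -0.0, -1.0]]
force: [0.3, -0.0, 1.1]
width: 0.6
```

>>> {"op": "drive_tool", "data": {"rows": [[[0,-15,0,0,0,0,255],[0,-20,-10,0,0,0,255],[0,-30,-40,0,0,0,255],[0,-40,-30,0,0,0,255],[0,-40,-20,0,0,0,255],[0,-40,0,0,0,0,255],[0,0,0,0,0,0,255],[0,0,0,0,0,0,255]]]}}

```text
time_s: 6.85
tcp_pos: [563.1, 329.6, 151.9]
tcp_rot: [[1.0, 0.003, -0.001], [0.003, -1.0, 0.002], [-0.001, -0.002, -1.0]]
force: [-0.4, -0.8, 0.3]
width: 0.3
```

Run:
```python
from h import *
st()
a=grab('side','s5'); b=grab('top','t5',(190,140,330,280),4)
overlay(a,imaging.camera_model('side'),(562,101),(563,101),'s5o',(215,150,305,230),7)
overlay(b,imaging.camera_model('top'),(566,98),(567,102),'t5o',(205,165,295,245),7)
```

```text
t 6.85 p [563.1 329.6 151.9] yawx 0.16 tilt [-0.001 -0.002 -1.   ] F [-0.4 -0.8  0.3] w 0.3
```

View pics/s5o.png

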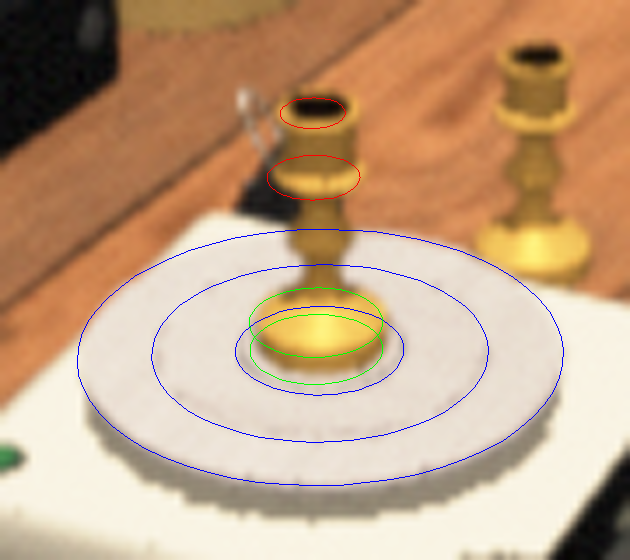

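View pics/t5o.png

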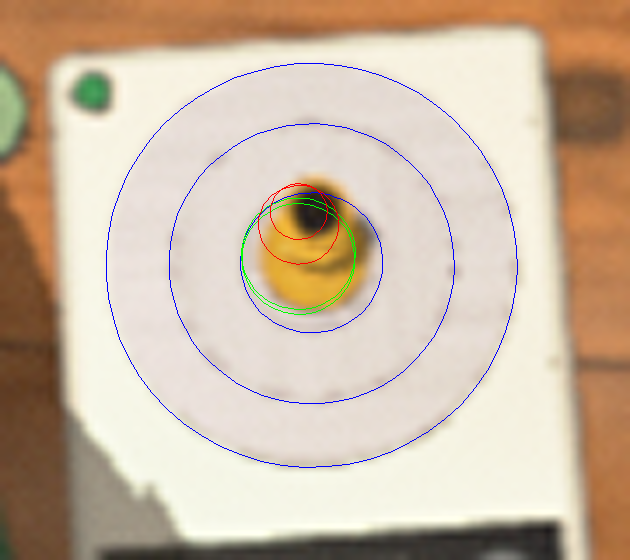

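```bash
cat > fit.py <<'E'
from h import *
def ringfit(im,m,c0,rad=5):
    g=cv2.cvtColor(im,cv2.COLOR_BGR2GRAY).astype(np.float32)
    g=g-cv2.GaussianBlur(g,(0,0),3)
    best=[]
    for x in np.arange(c0[0]-rad,c0[0]+rad+.1,.5):
        for y in np.arange(c0[1]-rad,c0[1]+rad+.1,.5):
            t=0
            for r in (21.5,43):
                u=proj(m,circ((x,y),44,r,180)).astype(np.float32)
                v=cv2.remap(g,u[:,0].copy(),u[:,1].copy(),1).ravel(); t+=np.mean(np.clip(v,-12,3))
            best.append((t,x,y))
    best.sort(); return best[:4]
def footfit(im,m,c0,rad=6):
    """foot: near-side outline; brass-mask vs predicted hull of foot disc in lower half"""
    b=brass(im); S=4; res=[]
    for x in np.arange(c0[0]-rad,c0[0]+rad+.1,.5):
        for y in np.arange(c0[1]-rad,c0[1]+rad+.1,.5):
            c=(x,y); u=proj(m,np.r_[circ(c,44,17),circ(c,52,17)])
            cy=proj(m,[[*c0,48]])[0]
            x0,x1=int(cy[0])-14,int(cy[0])+15; y0,y1=int(cy[1]),int(cy[1])+16
            k=np.zeros(((y1-y0)*S,(x1-x0)*S),np.uint8)
            h=cv2.convexHull(((u+.5-[x0,y0])*S).astype(np.float32)); cv2.fillConvexPoly(k,np.round(h).astype(np.int32),1)
            k=cv2.resize(k.astype(np.float32),(x1-x0,y1-y0),interpolation=cv2.INTER_AREA)
            res.append((np.abs(k-b[y0:y1,x0:x1]).sum(),x,y))
    res.sort(); return res[:4]
E
python3 - <<'E'
from fit import *
f=lambda L:[tuple(round(float(v),2) for v in q) for q in L]
for n,a in (('top','t5'),('side','s5')):
    im=cv2.imread(f'pics/{a}_raw.png'); m=imaging.camera_model(n)
    print(n,'rings',f(ringfit(im,m,(565,98)))); print('foot',f(footfit(im,m,(566,98))))
    im0=cv2.imread(f'pics/{n}0.png'); print('0 rings',f(ringfit(im0,m,(565,98)))); print('foot',f(footfit(im0,m,(566,125))))
    crop(im,n+'z',(215,150,305,245),8)
E
```

```text
top rings [(-6.81, 566.5, 98.0), (-6.69, 566.5, 98.5), (-6.65, 566.0, 98.0), (-6.43, 567.0, 98.0)]
foot [(11.75, 570.5, 97.5), (11.88, 570.5, 98.0), (12.0, 570.0, 97.5), (12.06, 570.5, 97.0)]
0 rings [(-14.35, 566.5, 97.5), (-14.23, 567.0, 97.5), (-14.17, 566.5, 97.0), (-14.07, 567.0, 97.0)]
foot [(12.19, 569.0, 127.0), (12.25, 568.5, 126.5), (12.44, 569.0, 126.5), (12.56, 568.5, 127.0)]
side rings [(-7.32, 563.5, 98.0), (-7.24, 563.5, 97.5), (-7.07, 563.0, 98.0), (-7.03, 564.0, 97.5)]
foot [(34.94, 566.5, 92.5), (35.19, 566.5, 93.0), (35.44, 566.0, 92.5), (35.44, 567.0, 92.5)]
0 rings [(-10.09, 563.5, 98.0), (-10.03, 563.0, 98.5), (-10.02, 563.5, 97.5), (-10.01, 563.0, 98.0)]
foot [(28.94, 565.0, 122.0), (29.19, 564.5, 123.0), (29.19, 565.0, 122.5), (29.25, 565.0, 123.0)]
```

View pics/topz.png

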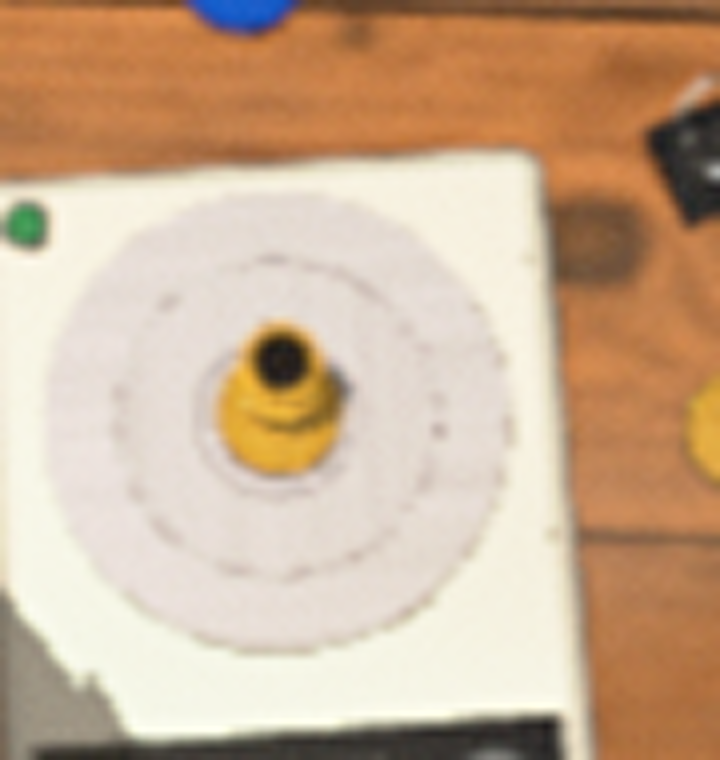

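View pics/sidez.png

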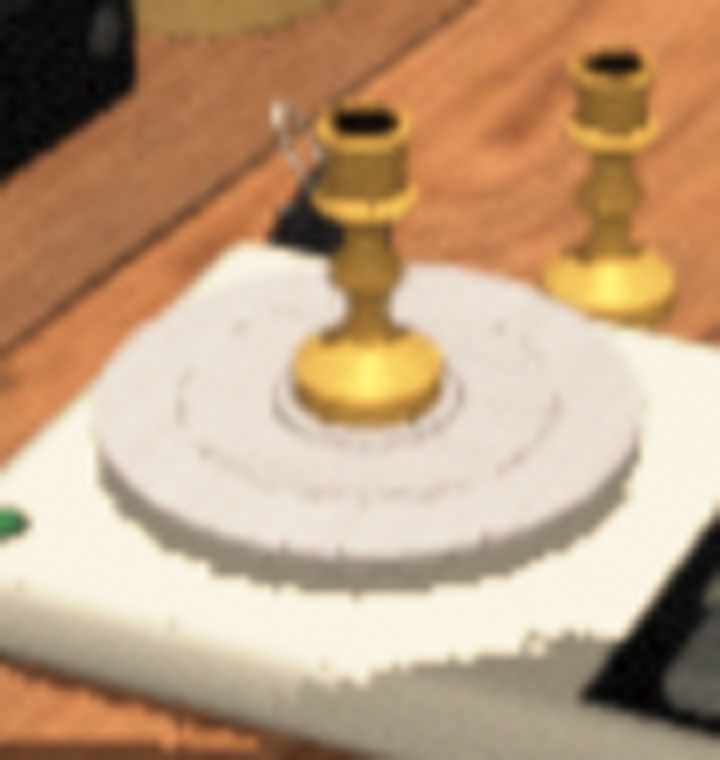

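Run:
```python
from h import *
for n,a,col,rows,row,cols in (('top','t5',250,(203,216),203,(236,262)),('side','s5',261,(194,210),198,(246,276))):
    im=cv2.imread(f'pics/{a}_raw.png'); m=imaging.camera_model(n)
    print(n,'col',col); 
    for r in range(*rows): print(r,im[r,col-1:col+2].mean(0).round().astype(int),end=' ')
    print(); print('row',row)
    for c in range(*cols): print(c,im[row,c],end=' ')
    print()
    pc=(566.5,98) if n=='top' else (563.5,98)
    for r in (17,21.5):
        u=proj(m,circ(pc,44,r,360)); print(r,'proj rows',u[:,1].min().round(2),u[:,1].max().round(2),'cols',u[:,0].min().round(2),u[:,0].max().round(2))
    u=proj(m,circ(pc,52,17,360)); print('z52',u[:,1].max().round(2),u[:,0].min().round(2),u[:,0].max().round(2))
```

```text
top col 250
203 [ 44 119 158] 204 [ 57 158 213] 205 [ 58 172 228] 206 [ 59 173 227] 207 [ 56 170 226] 208 [ 68 159 212] 209 [134 159 184] 210 [198 204 217] 211 [192 200 212] 212 [197 206 218] 213 [209 219 228] 214 [214 221 231] 215 [213 220 231] 
row 203
236 [214 223 231] 237 [214 222 231] 238 [211 220 229] 239 [198 205 217] 240 [197 204 216] 241 [181 198 217] 242 [124 177 217] 243 [ 66 169 223] 244 [ 53 173 227] 245 [ 54 170 227] 246 [ 58 172 228] 247 [ 56 159 217] 248 [ 49 138 187] 249 [ 42 121 161] 250 [ 45 120 160] 251 [ 46 116 152] 252 [ 42 113 149] 253 [ 50 122 161] 254 [ 42 123 167] 255 [ 49 143 193] 256 [ 70 155 202] 257 [135 175 205] 258 [190 202 221] 259 [203 212 223] 260 [201 210 222] 261 [206 214 225] 
17 proj rows 193.9 209.71 cols 240.97 257.08
21.5 proj rows 191.83 211.82 cols 238.84 259.22
z52 209.02 240.93 257.17
side col 261
194 [109 225 251] 195 [121 236 254] 196 [121 237 254] 197 [124 238 254] 198 [118 234 253] 199 [105 218 249] 200 [ 79 171 226] 201 [ 62 137 185] 202 [ 73 138 182] 203 [135 171 201] 204 [188 207 225] 205 [193 207 222] 206 [198 210 224] 207 [208 220 232] 208 [210 223 234] 209 [207 220 233] 
row 198
246 [212 226 236] 247 [211 224 235] 248 [209 221 233] 249 [189 201 216] 250 [194 207 223] 251 [138 162 184] 252 [ 75 122 160] 253 [ 62 140 193] 254 [ 78 168 224] 255 [ 87 188 238] 256 [ 95 201 243] 257 [ 99 209 247] 258 [105 219 250] 259 [112 229 252] 260 [120 236 254] 261 [121 237 254] 262 [114 229 252] 263 [106 220 250] 264 [100 209 247] 265 [ 93 200 243] 266 [ 90 192 238] 267 [ 81 173 228] 268 [ 65 145 196] 269 [ 66 120 160] 270 [150 174 198] 271 [192 208 225] 272 [174 186 199] 273 [200 212 227] 274 [210 223 233] 275 [208 221 233] 
17 proj rows 193.6 203.54 cols 250.88 269.82
21.5 proj rows 192.33 204.91 cols 248.37 272.33
z52 199.69 250.77 269.81
```

Run:
```python
from h import *
m=imaging.camera_model('top')
b=ray(m,(205+432/6-.5,165+511/6-.5),39); k=ray(m,(205+143.5/6-.5,165+530/6-.5),39)
print('btn',b,'key',k, 'dist',np.linalg.norm(b-k),'yaw',np.degrees(np.arctan2(-(k-b)[0],(k-b)[1])))
for yaw in (3,3.7,4.5):
    c,s=np.cos(np.radians(yaw)),np.sin(np.radians(yaw)); print(yaw,566.2-104*c+50*s, 98-104*s-50*c)
ms=imaging.camera_model('side'); print('btn in side',proj(ms,[[*b,39]]))
im=cv2.imread('pics/s5_raw.png'); crop(im,'s5b',(290,170,360,250),8)
plan((465.5,41.5,152),-60,8,255)
```

```text
btn [468.29595904  37.58571936] key [458.33032335 136.96365895] dist 99.8763674390052 yaw 5.726485752457601
3 464.95932619767154 42.62558381300514
3.7 465.6433911123413 41.392859028083414
4.5 466.443552078147 39.99438735764773
btn in side [[323.17180808 199.76561689]]
t 6.95 p [563.2 328.4 151.5] yawx 0.08 tilt [-0.002 -0.002 -1.   ] F [ 1.  -0.3 -0.4] w 0.5
[[[-16,45,0,0,0,8.5,255],
[-9,47,0,0,0,8.5,255],
[-1,48,0,0,0,8.5,255],
[6,48,0,0,0,8.5,255],
[12,46,0,0,0.1,8.5,255],
[19,44,-1,0,0,8.5,255],
[8.7,12.9,0.1,0,0.1,8.5,255],
[0.1,0,0,0,0,0.6,255]]]
end [465.5  41.5 152. ]
```

View pics/s5b.png

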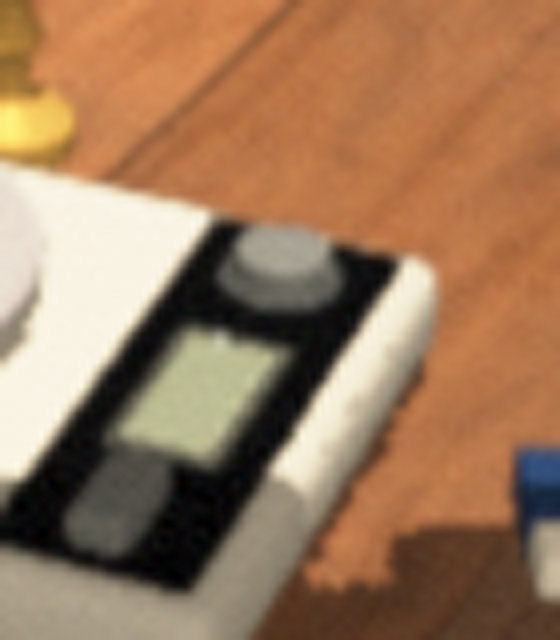

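>>> {"op": "drive_tool", "data": {"rows": [[[-16,45,0,0,0,8.5,255],[-9,47,0,0,0,8.5,255],[-1,48,0,0,0,8.5,255],[6,48,0,0,0,8.5,255],[12,46,0,0,0,8.5,255],[19,44,0,0,0,8.5,255],[8,10,0,0,0,8.5,255],[0,0,0,0,0,0,255]]]}}

```text
time_s: 7.75
tcp_pos: [458.3, 31.2, 148.7]
tcp_rot: [[0.488, -0.873, -0.006], [-0.873, -0.488, 0.001], [-0.004, 0.004, -1.0]]
force: [0.2, 0.5, 0.3]
width: 0.1
```

Run:
```python
from h import *
plan((467,38,60),-60,8,255,step=35)
```

```text
t 7.75 p [458.3  31.2 148.7] yawx -60.78 tilt [-0.004  0.004 -1.   ] F [0.2 0.5 0.3] w 0.1
[[[-1,-4,35,0.2,0.2,-0.8,255],
[-0.2,-4.6,34.7,0,0,0,255],
[-0.2,-2.5,19,0,0,0,255],
[0,0,0,0,0,0,255],
[0,0,0,0,0,0,255],
[0,0,0,0,0,0,255],
[0,0,0,0,0,0,255],
[0,0,0,0,0,0,255]]]
end [467.  38.  60.]
```

>>> {"op": "drive_tool", "data": {"rows": [[[-1,-11,0,0.2,0.2,-0.8,255],[0,0,30,0,0,0,255],[0,0,30,0,0,0,255],[0,0,20,0,0,0,255],[0,0,5,0,0,0,255],[0,0,0,0,0,0,255],[0,0,0,0,0,0,255],[0,0,0,0,0,0,255]]]}}

```text
time_s: 8.55
tcp_pos: [474.1, 43.4, 62.2]
tcp_rot: [[0.526, -0.85, 0.006], [-0.85, -0.526, -0.0], [0.003, -0.005, -1.0]]
force: [0.1, -0.5, 0.7]
width: 0.7
```

Run:
```python
from h import *
plan((467,38,43),-60,3,255,step=35)
a=grab('side','s6',(230,120,370,240),5)
```

```text
t 8.55 p [474.1  43.4  62.2] yawx -58.27 tilt [ 0.003 -0.005 -1.   ] F [ 0.1 -0.5  0.7] w 0.7
[[[0.8,8.9,19.2,-0.3,-0.2,1.7,255],
[0,0,0,0,0,0,255],
[0,0,0,0,0,0,255]]]
end [467.  38.  43.]
```

View pics/s6.png

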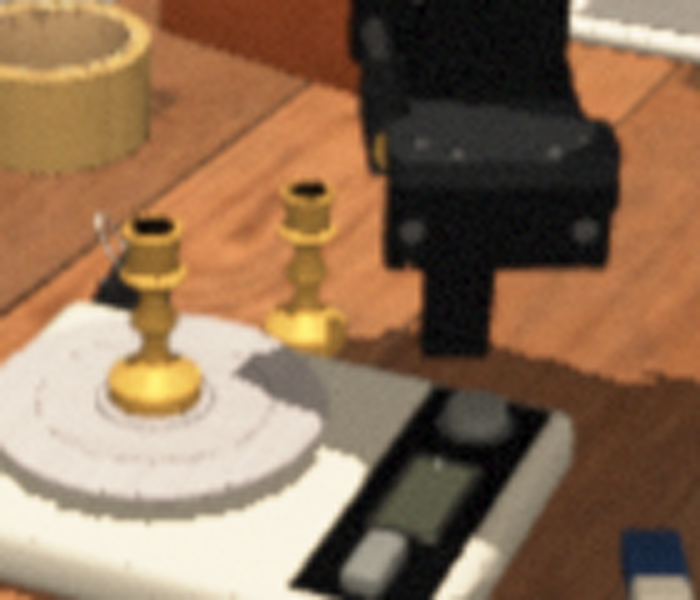

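>>> {"op": "drive_tool", "data": {"rows": [[[0,4,4,-0.3,-0.2,0,255],[0,4,4,0,0,0,255],[0,0,4,0,0,0,255],[0,0,3,0,0,0,255],[0,0,0,0,0,0,255],[0,0,0,0,0,0,255],[0,0,0,0,0,0,255],[0,0,0,0,0,0,255]]]}}

```text
time_s: 9.4
tcp_pos: [467.4, 38.4, 47.4]
tcp_rot: [[0.526, -0.851, 0.002], [-0.851, -0.526, -0.0], [0.001, -0.002, -1.0]]
force: [0.2, -0.7, -0.2]
width: 0.3
```

Run:
```python
from h import *
plan((467,38,43),-60,2,255,step=35)
a=grab('side','s7',(230,120,370,240),5)
st()
m=imaging.camera_model('top'); b=grab('top','t7',(190,140,330,280),4)
```

```text
t 9.4 p [467.4  38.4  47.4] yawx -58.29 tilt [ 0.001 -0.002 -1.   ] F [ 0.2 -0.7 -0.2] w 0.3
[[[0.1,0.6,4.4,-0.1,-0.1,1.7,255],
[0,0,0,0,0,0,255]]]
end [467.  38.  43.]
t 9.45 p [467.4  38.4  47.4] yawx -58.28 tilt [ 0.001 -0.002 -1.   ] F [-0.3  0.4  0.2] w 0.7
```

View pics/s7.png

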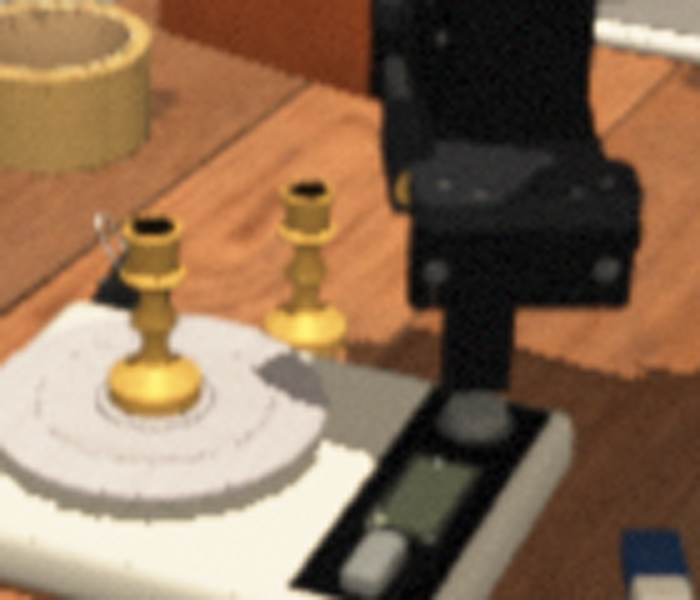

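>>> {"op": "drive_tool", "data": {"rows": [[[0,0,4,0,0,0,255],[0,0,3,0,0,0,255],[0,0,2,0,0,0,255],[0,0,1.5,0,0,0,255],[0,0,1,0,0,0,255],[0,0,0,0,0,0,255],[0,0,0,0,0,0,255],[0,0,0,0,0,0,255]]]}}

```text
time_s: 10.3
tcp_pos: [467.6, 38.5, 35.4]
tcp_rot: [[0.526, -0.851, 0.003], [-0.851, -0.526, -0.0], [0.002, -0.003, -1.0]]
force: [-0.5, 0.2, 3.2]
width: 0.5
```

Run:
```python
from h import *
st()
a=grab('side','s8',(230,120,370,240),5)
```

```text
t 10.3 p [467.6  38.5  35.4] yawx -58.27 tilt [ 0.002 -0.003 -1.   ] F [-0.5  0.2  3.2] w 0.5
```

View pics/s8.png

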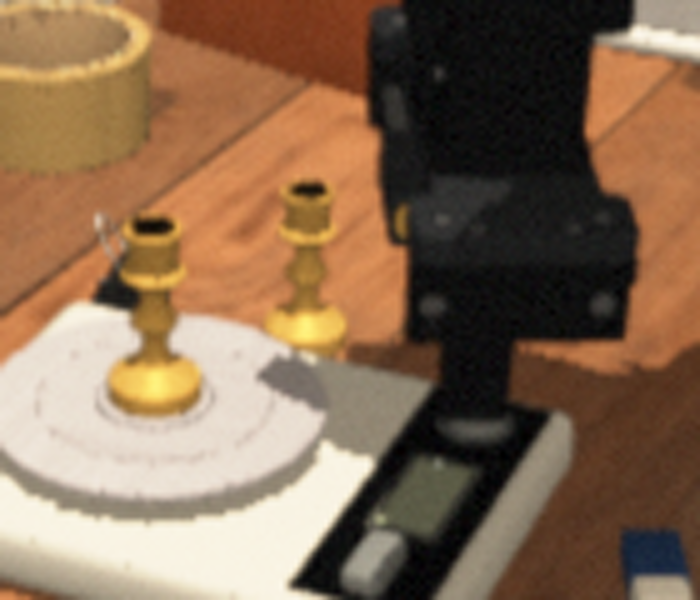

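>>> {"op": "drive_tool", "data": {"rows": [[[0,0,0.7,0,0,0,255],[0,0,0.7,0,0,0,255],[0,0,0.7,0,0,0,255],[0,0,0.7,0,0,0,255],[0,0,0.7,0,0,0,255],[0,0,0.7,0,0,0,255],[0,0,0.7,0,0,0,255],[0,0,0.7,0,0,0,255]]]}}

```text
time_s: 11.15
tcp_pos: [467.7, 38.4, 35.0]
tcp_rot: [[0.526, -0.85, 0.007], [-0.85, -0.526, -0.001], [0.004, -0.006, -1.0]]
force: [-3.1, 0.1, 18.2]
width: 0.3
```

>>> {"op": "drive_tool", "data": {"rows": [[[0,0,-2,0,0,0,255],[0,0,-4,0,0,0,255],[0,0,-8,0,0,0,255],[0,0,-20,0,0,0,255],[0,0,-40,0,0,0,255],[0,0,-40,0,0,0,255],[0,0,-10,0,0,0,255],[0,0,0,0,0,0,255]]]}}

```text
time_s: 11.95
tcp_pos: [466.1, 38.6, 165.2]
tcp_rot: [[0.526, -0.85, 0.006], [-0.85, -0.526, -0.0], [0.003, -0.005, -1.0]]
force: [0.3, 0.1, -0.5]
width: 0.4
```

>>> {"op": "drive_tool", "data": {"rows": [[[40,0,0,0,0,0,255],[45,0,0,0,0,0,255],[45,0,0,0,0,0,255],[45,0,0,0,0,0,255],[45,0,0,0,0,0,255],[20,0,0,0,0,0,255],[0,0,0,0,0,0,255],[0,0,0,0,0,0,255]]]}}

```text
time_s: 12.75
tcp_pos: [593.9, -172.3, 159.3]
tcp_rot: [[0.528, -0.849, -0.002], [-0.849, -0.528, 0.003], [-0.004, 0.0, -1.0]]
force: [-0.4, 0.3, 0.6]
width: 0.3
```

Run:
```python
from fit import *
st()
a=grab('side','s9',(200,120,360,240),5); b=grab('top','t9',(190,140,330,280),5)
f=lambda L:[tuple(round(float(v),2) for v in q) for q in L]
for n,im in (('top',b),('side',a)):
    m=imaging.camera_model(n); print(n,f(ringfit(im,m,(565,98)))[:2],f(footfit(im,m,(566,98)))[:2])
```

```text
t 12.75 p [ 593.9 -172.3  159.3] yawx -58.14 tilt [-0.004  0.    -1.   ] F [-0.4  0.3  0.6] w 0.3
top [(-7.18, 565.0, 97.5), (-7.17, 565.5, 97.5)] [(12.62, 569.5, 96.5), (12.62, 570.0, 96.5)]
side [(-7.33, 563.5, 98.0), (-7.2, 563.5, 97.5)] [(33.31, 566.5, 93.0), (33.44, 566.5, 92.5)]
```

View pics/s9.png

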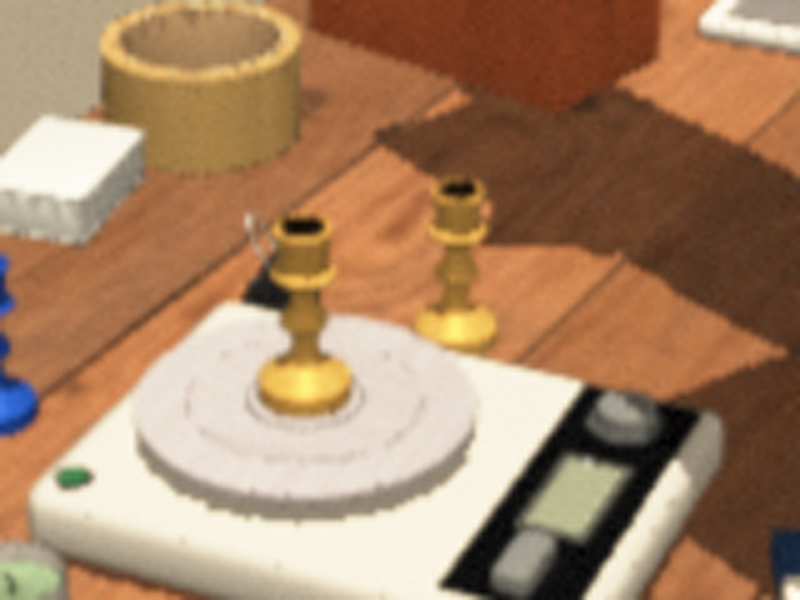

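View pics/t9.png

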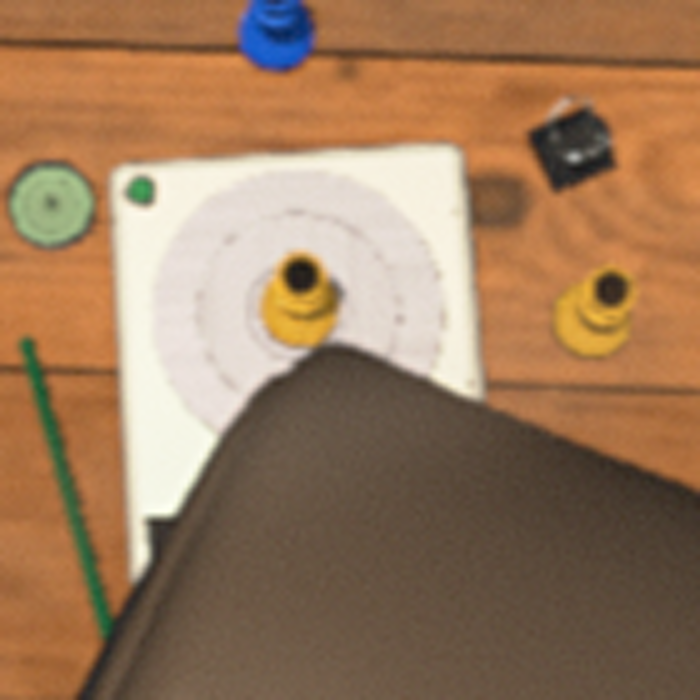

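```bash
python3 -c "
from h import *
print(arm.hand_in()); st()"
```

```text
the job is handed in; nothing more can be done
None
the job is handed in; nothing more can be done
```

The candlestick now stands upright in the middle of the plate, and after that I pressed the hold button fully down and let it come up. The job is handed in. The robot's clock read about 12.9 s, against the 51 s limit.

- **Nudging:** I used three light pushes with the closed fingertips, about 3 mm above the plate. They moved the candlestick roughly 28 mm without gripping, lifting or toppling it.
- **Button:** The fingertip stopped at z = 35.0 mm, which is the button's full 4 mm of travel, with 18 N on it. It read about 3 N just before the stop. The side picture afterwards shows the button back up.
- **Other things:** The final side and top pictures show the spare candlestick, tea light and binder clip where they were, and so is what shows of the pencil and eraser. I never approached the zero key.

**Position check:** Judged by the edges of the foot against the inner guide ring, the candlestick is about 1 to 1.5 mm off centre. My automatic colour-based fits disagreed, putting it 4 mm off in the top view and 6 mm off in the side view. I discounted them because their readings before the pushes showed a similar bias, from shading on the foot's lower rim.

The last top picture was partly blocked by the arm, so I checked the button from the side view only.

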